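# Shut the drying cabinet and hold the sprocket up for inspection

## Robot

A 6-joint arm with a two-finger parallel gripper is mounted at the origin on the work surface. World frame = base frame: x ahead of the robot, y to its left, z up, the work surface at z = 0. Lengths are in m, angles in rad, forces in N, time in s.
With the tool pointing down it reaches from about 0.325 to 0.85 m from the base axis. Payload 4.4 kg.
Tool frame: the origin (TCP) lies on the centre line of the jaws, within the pads' length; the fingertips stand 14 mm ahead of it and the grasp point (between the pads) lies 5 mm behind it; z points along the fingers, y is the direction in which the jaws open and shut (so a half turn about z gives the same grasp; the last joint's range is limited). The gripper opens to 94 mm and grips with 3 to 60 N. Pads are 16 mm wide; open, the fingers measure 119 mm over their backs; the gripper's body (75 mm by 177 mm) begins 78 mm behind the grasp point.
Start: joints at [-1.252, 0.207, 1.542, -0, 1.393, -0.15], TCP at [0.26, -0.513, 0.219] pointing down, gripper open.
Joint ranges: [-2.73, 2.73], [-0.86, 2.22], [0.23, 2.46], [-1.11, 4.25], [0.08, 2.63], [-2.82, 2.82]. Speed limits (rad/s): [2.79, 2.79, 3.14, 3.14, 3.14, 3.14].

## Interface

Orientations are given as a rotation vector (axis times angle).
In Python, from workcell import ctrl gives the robot as it stands.
- The arm moves only by the tool play_rows, never from a script. Its argument "motion" is a list of rows, each an object of numbers: "claw": the opening, from -1 (shut) to 1 (fully open); "dx", "dy", "dz": the shift along the tool's x, y, z in m; "ax", "ay", "az": the turn, a rotation vector about the tool's x, y, z in degrees. In form: [{"claw": .., "dx": .., "dy": .., "dz": .., "ax": .., "ay": .., "az": ..}, ...]. A call has 1 to 12 rows; each row shifts and turns the commanded pose from where the row before left it, along the tool's axes as they then stand; what a row does not reach is not made up. A row lasts 1/8 s, in which the tool goes at most 62.5 mm and 10.7 degrees, less where a joint would pass 70% of its speed; a pose out of reach is approached as far as the arm can. A call with a gripper value outside its range is refused whole. The fingers move at their own pace and stop on an object; "force" is the grip in N (left out, the last holds). Time passes only in rows, so rows that do not move let the fingers close. It gives the time, the measured TCP pose, the force and the opening at its end, in the units of the state.
- ctrl.sense(): the state, without advancing time (a new reading comes with each control period).
- ctrl.get_image(name): name is "side" or "top" or "wrist"; returns the picture (480x640x3 uint8, red, green, blue); there is no depth.
- ctrl.camera_model(name): a dict with "mtx" (3x3 intrinsics, pixels), "extrinsics" (4x4, takes a point from camera to world coordinates). Camera axes: x right, y up, looking along -z (the intrinsics and any distortion apply to the point x, -y, -z); pixel columns grow to the right and rows downward; lengths in m; the calibration is good to about 2 mm. The wrist camera is an equidistant fisheye: a pixel r from the principal point sees the ray r / f radians off the axis. A picture is of the moment at which its call begins: read the wrist's pose just before it. camera_model takes no time and is no camera call; for the wrist camera it gives the pose at the moment of the call.
- ctrl.hand_in(): hands the job in, once; it reports no verdict.
The state is a dict: "time": time; "joints": joint angles; "dq": joint speeds; "effort": joint torques, N m; "eef_pos": TCP position; "tool_rot": TCP orientation; "contact_force": force on the tool from outside, world axes, zero at the start; "ft_torque": the same for the moment, N m; "width": finger opening in m.
Only numpy, scipy, OpenCV 4.12 (cv2) and the standard library are available. Lean on these libraries where they do the work, as an engineer would, in place of code of your own. Each camera call takes 0.05 s, during which the arm holds its last target.

## Task

The washed parts are out of the drying cabinet: first push its door fully shut, until it seats on its catch. Then take the toothed sprocket by its upright shaft, lift it straight up out of its timber block to about 15 cm above the block and hold it there, over the block, level and steady, for inspection; the program finishes while still holding it. Leave the plain pulley, the other parts on the bench and the shut door as they are.

Things in the scene. Friction and masses are not known exactly. Their poses are not given: they have to be found in the camera images.
- cabinet: grey steel bench-top drying cabinet, fixed on the robot's left, 280 mm wide, 240 deep, 260 high; origin at the centre of its underside, x from front to back, z up. Its front (x = -120 mm, the shut door's outer face) faces roughly to the robot's right (world -y), and is covered wholly by one hinged door
- door (a joint): angle of the cabinet door: 0 shut, against its stop; grows as it swings out, to 1.7; starts at 0.5 to 1.0. Slightly stiff hinge, the door stays where left. In the last 15 mm at the free edge a sprung ball catch resists (about 4 N there) and must be overcome; past its crest (0.025) it draws the door to 0 and keeps it
- door_hinge (a point): point on the door's upright hinge axis, in the plane of its outer face, at the height of its top edge (260 mm above the bench). The hinge is at the front's edge nearest the robot; the outer face looks towards the robot while open. Panel 280 mm wide, 20 mm thick, from 5 to 260 mm above the bench
- door_edge (a point): top corner of the door's free edge, on the outer face, 280 mm from the hinge, 260 mm above the bench; moves with the door. An upright bar handle stands 35 mm out from the outer face, 245 mm from the hinge, 60 to 140 mm above the bench; above it the face is smooth and free to push on
- sprocket: dark steel chain sprocket, 18 teeth, 112 mm across, disc 10 mm thick, on a bright shaft; 0.45 to 0.8 kg. Origin on the axis at the disc's underside, z up. The shaft is 30 mm thick from 10 to 55 mm above the origin (grip here) and 22 mm thick for 30 mm below it, standing loosely in the block's hole; the disc rests on the block
- sprocket_block: timber block 110 x 110 x 60 mm, fixed to the bench, with a 25 mm hole 36 mm deep in the middle of its top, in which the sprocket stands; origin at the centre of its underside, z up. It may be the left or the right one of two equal blocks
- pulley_block: the other, equal timber block, in which the pulley stands; origin at the centre of its underside
- pulley: plain belt pulley without teeth, dark steel, 84 mm across and 22 mm thick with a V groove round its rim, on a bright 30 mm shaft that stands 33 mm above it; it sits in the other timber block. Origin on the axis at the disc's underside, z up the shaft. To be left alone
- bearing_ring: steel bearing ring 52 mm across, 15 mm high, flat on the bench between the two blocks; origin at centre of underside. To be left alone
- flanged_hub: red cast hub, flange 100 mm across, 70 mm high, standing on the bench farther out; origin at centre of underside. To be left alone
- grease_jar: white jar with black cap, 64 mm across, 85 mm high, standing on the bench farther out; origin at centre of underside. To be left alone
- wrench: steel wrench 190 mm long lying flat on the bench on the robot's side of the blocks; x along it. To be left alone
- bushing: brass tube 48 mm across, 50 mm high, standing on the bench farther out; origin at centre of underside. To be left alone
Not all that is in view belongs to the job. What is shaped like the sprocket but blue or green is not meant.

How it is judged:
By the outcome, as a careful person would: the job done as asked, in the order asked, and still so for the second after the job is handed in, while the arm keeps its last pose, push and grip.
It also fails if it takes over 51 s, if anything falls off the work surface, if the arm or the gripper's body presses on something with over 40 N, if the wrist force passes 120 N, or if a joint passes its speed limit or range.

## Working session

There is one attempt and no reset: what is moved stays moved. The work goes in short steps, Python scripts to look and compute and a tool call to move; the robot and the scene stay as the last step left them, time stands still between calls to the robot, and variables do not carry over. Pictures are saved under pics/ and viewed, and the job is handed in when it is done.

Besides the shell and the picture viewer there is one more tool, called after "Request:" as name([rows], argument=value, ...), one row to a line, values as JSON. play_rows: Moves the arm, as the interface text tells. Its arguments: {"type":"object","properties":{"motion":{"type":"array"},"force":{"type":"number"}},"required":["motion"]}

```bash
mkdir -p pics; ls; python3 - <<'E'
from workcell import ctrl
import cv2,numpy as np
s=ctrl.sense();print(s)
for n in("side","top","wrist"):
    m=ctrl.camera_model(n);print(n,{k:np.round(v,4).tolist() if not isinstance(v,str) else v for k,v in m.items()})
    cv2.imwrite(f"pics/{n}0.png",ctrl.get_image(n)[:,:,::-1])
E
```

```text
pics
{'time': 0.0, 'joints': array([-1.25148898e+00,  2.07441829e-01,  1.54296804e+00, -3.87408948e-05,
        1.39345121e+00, -1.50489466e-01]), 'dq': array([ 0.0001409 ,  0.00079201, -0.00082998,  0.00184579,  0.00082043,
       -0.00031796]), 'effort': array([-5.05503522e-04, -3.70880556e+01, -2.81417835e+01,  6.96304184e-02,
        3.59747303e-02, -1.66835821e-04]), 'eef_pos': array([ 0.26004303, -0.51196734,  0.21827168]), 'tool_rot': array([-3.05312053e+00, -7.30672567e-01,  3.59827828e-04]), 'contact_force': array([ 0.43664598, -0.25296351,  0.75855551]), 'ft_torque': array([-0.00265074,  0.01921099,  0.02528419]), 'width': 0.0937545948851757}
side {'mtx': [[563.6843, 0.0, 321.8992], [0.0, 563.6843, 237.0452], [0.0, 0.0, 1.0]], 'extrinsics': [[0.9312, 0.2308, -0.282, 0.0955], [-0.3644, 0.5997, -0.7125, -0.9525], [0.0047, 0.7662, 0.6425, 1.085], [0.0, 0.0, 0.0, 1.0]]}
top {'mtx': [[545.6037, 0.0, 320.1449], [0.0, 545.6037, 237.6917], [0.0, 0.0, 1.0]], 'extrinsics': [[-0.0263, 0.9818, -0.1883, 0.2269], [-0.9997, -0.0254, 0.0072, 0.0877], [0.0022, 0.1884, 0.9821, 1.5707], [0.0, 0.0, 0.0, 1.0]]}
wrist {'mtx': [[371.6483, 0.0, 316.8513], [0.0, 371.6483, 236.1478], [0.0, 0.0, 1.0]], 'extrinsics': [[0.4534, 0.8541, 0.2548, 0.3345], [-0.8913, 0.4349, 0.1283, -0.4749], [-0.0013, -0.2853, 0.9584, 0.3831], [0.0, 0.0, 0.0, 1.0]]}
```

View pics/side0.png

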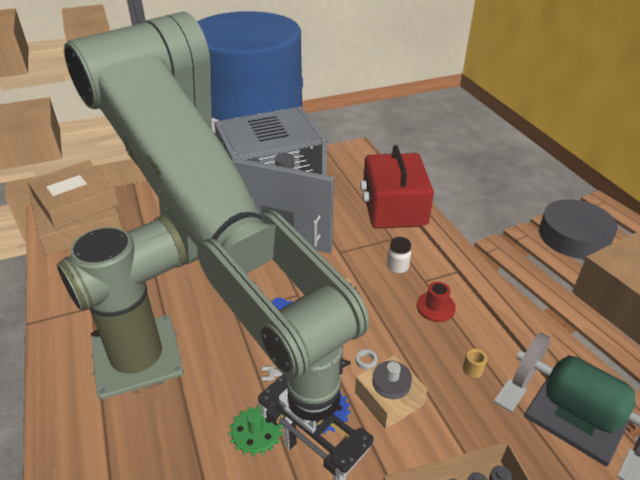

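View pics/top0.png

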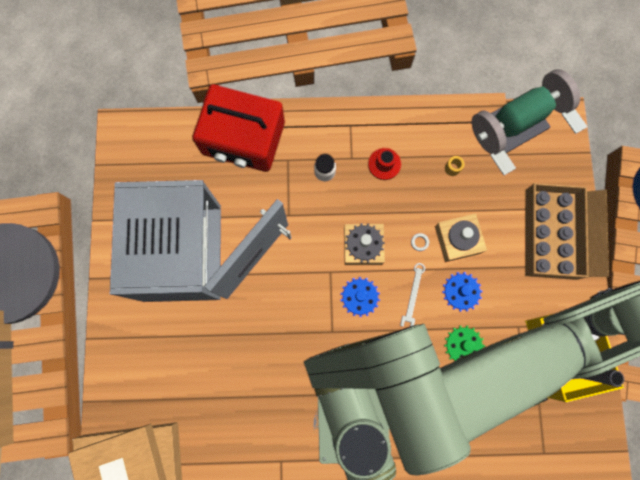

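View pics/wrist0.png

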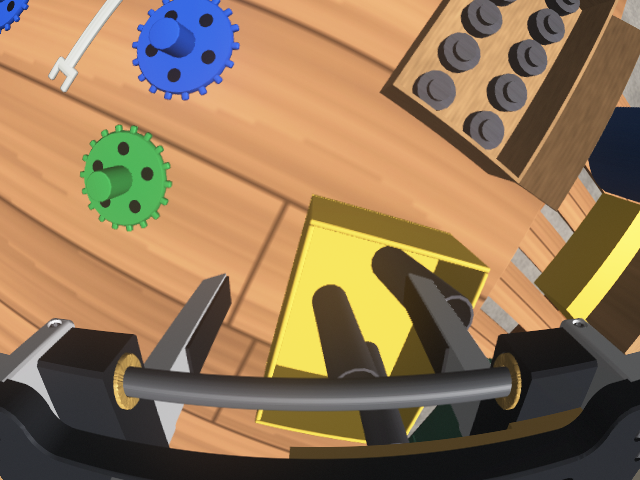

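The top view shows two timber blocks: a dark disc at (364,243) that looks toothed, and one at (463,235) that looks plain. Blue toothed parts lie at (360,297) and (462,292), and a green one at (464,344). The door is open from its hinge near (212,295) to its edge near (285,210). I'll enlarge these.

```bash
cat > h.py <<'E'
import numpy as np,cv2
from workcell import ctrl
def ray(n,u,v):
    m=ctrl.camera_model(n);K=np.array(m["mtx"]);E=np.array(m["extrinsics"])
    d=np.array([(u-K[0,2])/K[0,0],-(v-K[1,2])/K[1,1],-1.]);d=E[:3,:3]@d
    return E[:3,3],d/np.linalg.norm(d)
def onz(n,u,v,z):
    o,d=ray(n,u,v);return o+d*(z-o[2])/d[2]
def proj(n,p):
    m=ctrl.camera_model(n);K=np.array(m["mtx"]);E=np.array(m["extrinsics"])
    c=E[:3,:3].T@(np.array(p)-E[:3,3]);return np.array([K[0,2]+K[0,0]*c[0]/-c[2],K[1,2]-K[1,1]*c[1]/-c[2]])
def crop(src,dst,x0,y0,w,h,f):
    i=cv2.imread(src)[y0:y0+h,x0:x0+w];cv2.imwrite(dst,cv2.resize(i,None,fx=f,fy=f,interpolation=cv2.INTER_CUBIC))
E
python3 - <<'E'
from h import *
crop("pics/top0.png","pics/c1.png",330,200,160,120,5)
crop("pics/top0.png","pics/c2.png",100,170,200,140,4)
crop("pics/side0.png","pics/c3.png",200,90,150,170,4 if 0 else 3.5)
E
```

```text
(no output)
```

View pics/c1.png

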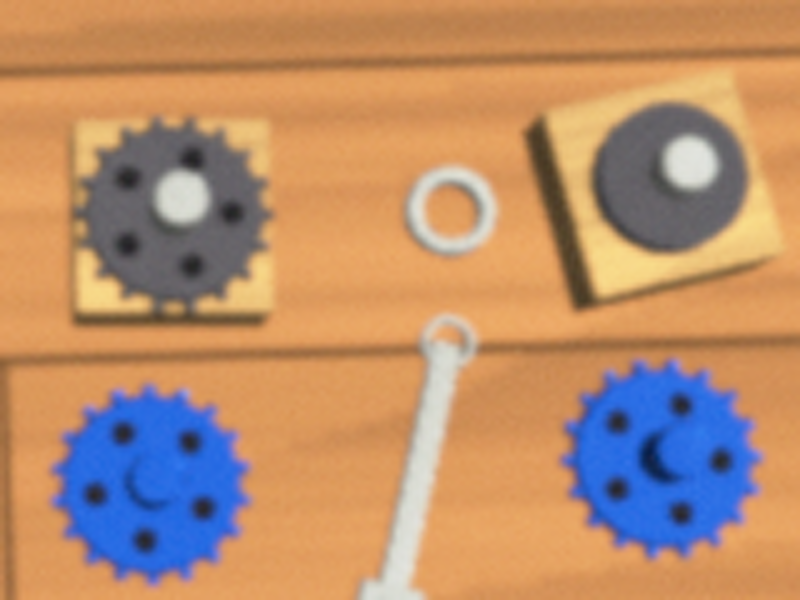

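View pics/c2.png

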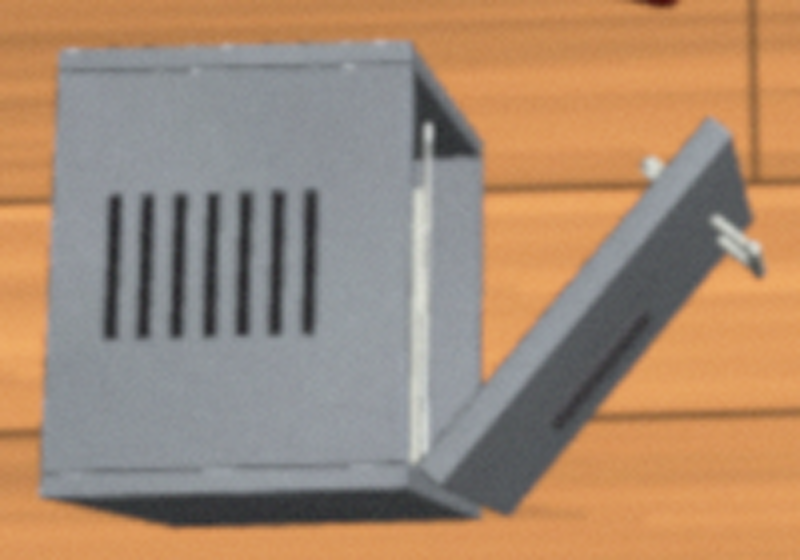

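View pics/c3.png

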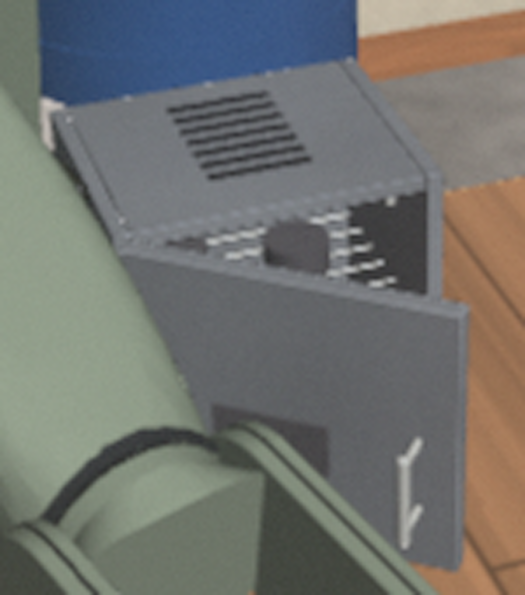

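Toothed dark disc on the left block (shaft top ~(366,240) in the top view) is the sprocket; the right one (shaft ~(468,233)) is smooth-rimmed and so the pulley. The three coloured ones are decoys.

```bash
python3 - <<'E'
from h import *
H=onz("top",210,291.7,.26);D=onz("top",282.5,203.8,.26)
print("hinge",H,"edge",D,np.linalg.norm(D-H))
# side: edge corner (c3 467,310)/3.5+(200,90)
u=(200+466/3.5,90+308/3.5); print("edge side",onz("side",*u,.26))
C=[onz("top",100+a/4,170+b/4,.26) for a,b in((60,50),(410,45),(410,465),(42,492))]
print("cab",np.round(C,3))
hd=[onz("top",100+a/4,170+b/4,.14) for a,b in((760,248),)];print("handle",hd)
p=onz("top",330+182/5,200+196/5,.125);print("shaft top 0.125",p)   # block 60 + 55? 
p=onz("top",330+173/5,200+213/5,.07);print("disc 0.07",p)
b=[onz("top",330+x/5,200+y/5,.06) for x,y in((73,122),(270,122),(268,315),(75,313))];print("block",np.round(b,3),np.mean(b,0))
p=onz("top",330+690/5,200+163/5,.06+.022+.033);print("pulley shaft",p)
for q in [(.13,-.01)]:pass
E
```

```text
hinge [0.35312338 0.34583453 0.26      ] edge [0.56597995 0.1690626  0.26      ] 0.27668797936647654
edge side [0.57211973 0.17457754 0.26      ]
cab [[0.631 0.586 0.26 ]
 [0.629 0.368 0.26 ]
 [0.367 0.364 0.26 ]
 [0.356 0.584 0.26 ]]
handle [array([0.51876956, 0.15749346, 0.14      ])]
shaft top 0.125 [ 0.49668449 -0.04742231  0.125     ]
disc 0.07 [ 0.4974095  -0.04712232  0.07      ]
block [[ 0.553  0.006  0.06 ]
 [ 0.55  -0.105  0.06 ]
 [ 0.44  -0.099  0.06 ]
 [ 0.444  0.009  0.06 ]] [ 0.49674517 -0.04707565  0.06      ]
pulley shaft [ 0.50965521 -0.32577216  0.115     ]
```

Request:
play_rows([
  {"claw":-1,"az":-9},
  {"claw":-1,"az":-9},
  {"claw":-1,"az":-9},
  {"claw":-1,"az":-9},
  {"claw":-1,"az":-9},
  {"claw":-1,"az":-9},
  {"claw":-1,"az":-9},
  {"claw":-1},
], force=20)

```text
invalid input at $.motion[0]: expected keys claw, dx, dy, dz, ax, ay, az
```

Request:
play_rows([
  {"claw":-1,"dx":0.03,"dy":0.01},
  {"claw":-1,"dx":0.055,"dy":0.019},
  {"claw":-1,"dx":0.055,"dy":0.019},
  {"claw":-1,"dx":0.055,"dy":0.019},
  {"claw":-1,"dx":0.055,"dy":0.019},
  {"claw":-1,"dx":0.055,"dy":0.019},
  {"claw":-1,"dx":0.055,"dy":0.019},
  {"claw":-1,"dx":0.055,"dy":0.019},
  {"claw":-1,"dx":0.055,"dy":0.019},
  {"claw":-1,"dx":0.055,"dy":0.019},
  {"claw":-1,"dx":0.055,"dy":0.019},
  {"claw":-1,"dx":0.03,"dy":0.01},
])

```text
invalid input at $.motion[0]: expected keys claw, dx, dy, dz, ax, ay, az
```

```bash
python3 - <<'E'
from h import *
from scipy.spatial.transform import Rotation as R
s=ctrl.sense();print(s["time"],s["eef_pos"],s["width"],s["contact_force"],s["joints"]);print(R.from_rotvec(s["tool_rot"]).as_matrix().round(3))
cv2.imwrite("pics/side1.png",ctrl.get_image("side")[:,:,::-1])
E
```

```text
0.15 [ 0.26010507 -0.51215329  0.21856343] 0.0938599718672579 [ 0.04810516  0.72200072 -0.69949978] [-1.25151064e+00  2.07254048e-01  1.54257767e+00  1.02640352e-06
  1.39350252e+00 -1.50492292e-01]
[[ 0.892  0.453 -0.001]
 [ 0.453 -0.892  0.002]
 [ 0.    -0.002 -1.   ]]
```

View pics/side1.png

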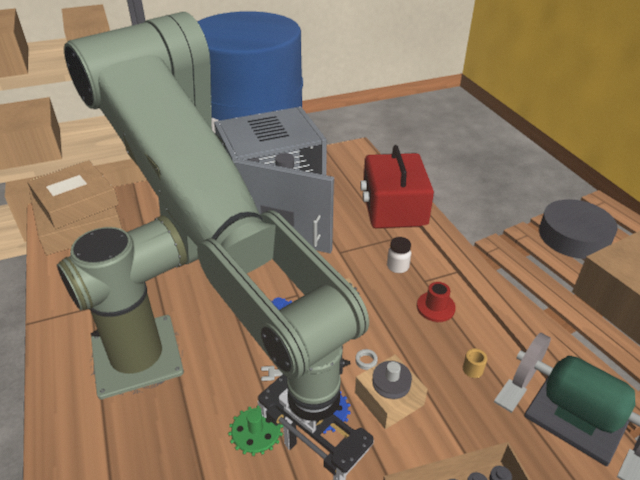

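The picture is unchanged because all keys are needed in every row.

Request:
play_rows([
  {"claw":-1,"dx":0,"dy":0,"dz":0,"ax":0,"ay":0,"az":-9},
  {"claw":-1,"dx":0,"dy":0,"dz":0,"ax":0,"ay":0,"az":-9},
  {"claw":-1,"dx":0,"dy":0,"dz":0,"ax":0,"ay":0,"az":-9},
  {"claw":-1,"dx":0,"dy":0,"dz":0,"ax":0,"ay":0,"az":-9},
  {"claw":-1,"dx":0,"dy":0,"dz":0,"ax":0,"ay":0,"az":-9},
  {"claw":-1,"dx":0,"dy":0,"dz":0,"ax":0,"ay":0,"az":-9},
  {"claw":-1,"dx":0,"dy":0,"dz":0,"ax":0,"ay":0,"az":-9},
  {"claw":-1,"dx":0,"dy":0,"dz":0,"ax":0,"ay":0,"az":0},
], force=20)

```text
time: 1.2
eef_pos: [0.2602, -0.5125, 0.2192]
tool_rot: [-2.225, -2.217, -0.0]
contact_force: [-0.3, -0.4, -0.7]
width: 0.0174
```

Request:
play_rows([
  {"claw":-1,"dx":0.03,"dy":0.01,"dz":0,"ax":0,"ay":0,"az":0},
  {"claw":-1,"dx":0.055,"dy":0.019,"dz":0,"ax":0,"ay":0,"az":0},
  {"claw":-1,"dx":0.055,"dy":0.019,"dz":0,"ax":0,"ay":0,"az":0},
  {"claw":-1,"dx":0.055,"dy":0.019,"dz":0,"ax":0,"ay":0,"az":0},
  {"claw":-1,"dx":0.055,"dy":0.019,"dz":0,"ax":0,"ay":0,"az":0},
  {"claw":-1,"dx":0.055,"dy":0.019,"dz":0,"ax":0,"ay":0,"az":0},
  {"claw":-1,"dx":0.055,"dy":0.019,"dz":0,"ax":0,"ay":0,"az":0},
  {"claw":-1,"dx":0.055,"dy":0.019,"dz":0,"ax":0,"ay":0,"az":0},
  {"claw":-1,"dx":0.055,"dy":0.019,"dz":0,"ax":0,"ay":0,"az":0},
  {"claw":-1,"dx":0.055,"dy":0.019,"dz":0,"ax":0,"ay":0,"az":0},
  {"claw":-1,"dx":0.055,"dy":0.019,"dz":0,"ax":0,"ay":0,"az":0},
  {"claw":-1,"dx":0.03,"dy":0.01,"dz":0,"ax":0,"ay":0,"az":0},
])

```text
time: 2.7
eef_pos: [0.4715, 0.0997, 0.2195]
tool_rot: [-2.223, -2.22, -0.001]
contact_force: [0.6, -0.2, -0.2]
width: 0.0007
```

```bash
python3 - <<'E'
from h import *
from scipy.spatial.transform import Rotation as R
s=ctrl.sense();print(s["time"],s["eef_pos"],s["width"],s["contact_force"],s["joints"]);print(R.from_rotvec(s["tool_rot"]).as_matrix().round(3))
cv2.imwrite("pics/side2.png",ctrl.get_image("side")[:,:,::-1])
cv2.imwrite("pics/top2.png",ctrl.get_image("top")[:,:,::-1])
E
```

```text
2.7 [0.47149769 0.09966523 0.21949411] 0.0006812534721016197 [ 0.60378318 -0.21165854 -0.18875774] [2.82122276e-02 5.73916829e-03 1.76268856e+00 3.89919940e-04
 1.37282494e+00 2.97918280e-02]
[[ 0.002  1.     0.   ]
 [ 1.    -0.002  0.   ]
 [ 0.     0.    -1.   ]]
```

View pics/side2.png

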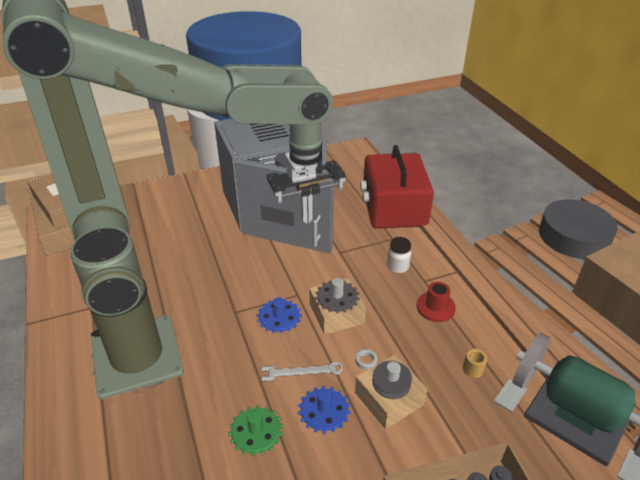

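View pics/top2.png

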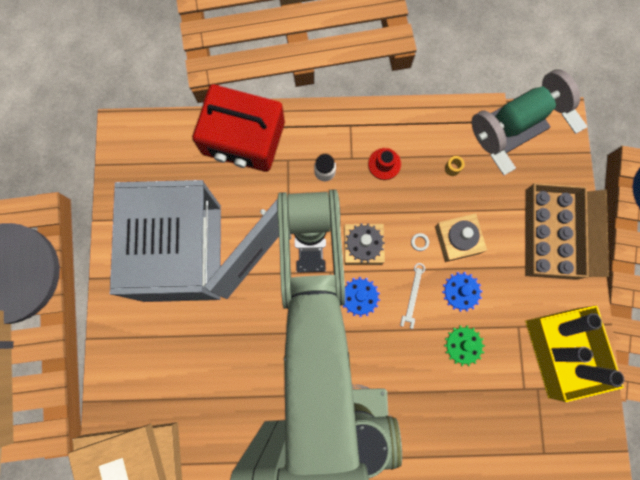

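Both views show the shut fingers in front of the open door and clear of it, with no force. I'll push along the door's arc.

Request:
play_rows([
  {"claw":-1,"dx":0.028,"dy":0.017,"dz":0.01,"ax":0,"ay":0,"az":0},
  {"claw":-1,"dx":0.028,"dy":0.017,"dz":0.01,"ax":0,"ay":0,"az":0},
  {"claw":-1,"dx":0.015,"dy":0.009,"dz":0,"ax":0,"ay":0,"az":0},
  {"claw":-1,"dx":0.014,"dy":0.009,"dz":0,"ax":0,"ay":0,"az":0},
  {"claw":-1,"dx":0.012,"dy":0.008,"dz":0,"ax":0,"ay":0,"az":0},
  {"claw":-1,"dx":0.012,"dy":0.008,"dz":0,"ax":0,"ay":0,"az":0},
  {"claw":-1,"dx":0.012,"dy":0.008,"dz":0,"ax":0,"ay":0,"az":0},
  {"claw":-1,"dx":0.012,"dy":0.007,"dz":0,"ax":0,"ay":0,"az":0},
])

```text
time: 3.8
eef_pos: [0.5548, 0.2307, 0.1996]
tool_rot: [-2.223, -2.22, -0.0]
contact_force: [-0.3, -0.2, 0.8]
width: 0.0005
```

Request:
play_rows([
  {"claw":-1,"dx":0.012,"dy":0.005,"dz":0,"ax":0,"ay":0,"az":0},
  {"claw":-1,"dx":0.012,"dy":0.005,"dz":0,"ax":0,"ay":0,"az":0},
  {"claw":-1,"dx":0.012,"dy":0.005,"dz":0,"ax":0,"ay":0,"az":0},
  {"claw":-1,"dx":0.012,"dy":0.005,"dz":0,"ax":0,"ay":0,"az":0},
  {"claw":-1,"dx":0.01,"dy":0.003,"dz":0,"ax":0,"ay":0,"az":0},
  {"claw":-1,"dx":0.01,"dy":0.003,"dz":0,"ax":0,"ay":0,"az":0},
])

```text
time: 4.55
eef_pos: [0.5805, 0.2984, 0.1994]
tool_rot: [-2.223, -2.22, 0.0]
contact_force: [-0.9, -0.7, -0.3]
width: 0.0005
```

```bash
python3 - <<'E'
from h import *
s=ctrl.sense();print(s["time"],s["eef_pos"],s["contact_force"])
cv2.imwrite("pics/side3.png",ctrl.get_image("side")[:,:,::-1])
E
```

```text
4.55 [0.58054935 0.29844848 0.19937769] [-0.86102757 -0.74524588 -0.29217797]
```

View pics/side3.png

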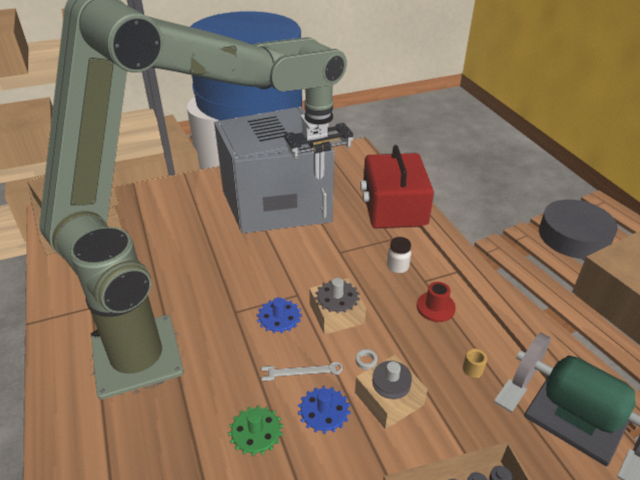

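The side view shows the door nearly shut, with the gripper at its upper free end near (320,150). I'll continue slowly and watch the force.

Request:
play_rows([
  {"claw":-1,"dx":0.008,"dy":0.001,"dz":0,"ax":0,"ay":0,"az":0},
  {"claw":-1,"dx":0.008,"dy":0.001,"dz":0,"ax":0,"ay":0,"az":0},
  {"claw":-1,"dx":0.006,"dy":0,"dz":0,"ax":0,"ay":0,"az":0},
  {"claw":-1,"dx":0.004,"dy":0,"dz":0,"ax":0,"ay":0,"az":0},
])

```text
time: 5.1
eef_pos: [0.5826, 0.3242, 0.1995]
tool_rot: [2.223, 2.22, 0.0]
contact_force: [-0.1, -0.4, 0.1]
width: 0.0007
```

Request:
play_rows([
  {"claw":-1,"dx":0.003,"dy":0,"dz":0,"ax":0,"ay":0,"az":0},
  {"claw":-1,"dx":0.003,"dy":0,"dz":0,"ax":0,"ay":0,"az":0},
])

```text
time: 5.35
eef_pos: [0.5826, 0.3273, 0.1996]
tool_rot: [2.222, 2.216, -0.007]
contact_force: [-1.0, -9.0, 1.8]
width: 0.0004
```

Request:
play_rows([
  {"claw":-1,"dx":0.002,"dy":0,"dz":0,"ax":0,"ay":0,"az":0},
  {"claw":-1,"dx":0.002,"dy":0,"dz":0,"ax":0,"ay":0,"az":0},
])

```text
time: 5.6
eef_pos: [0.5828, 0.3326, 0.1996]
tool_rot: [2.223, 2.218, -0.002]
contact_force: [0.6, -3.8, 0.7]
width: 0.0007
```

Request:
play_rows([
  {"claw":-1,"dx":0.002,"dy":0,"dz":0,"ax":0,"ay":0,"az":0},
  {"claw":-1,"dx":0.002,"dy":0,"dz":0,"ax":0,"ay":0,"az":0},
  {"claw":-1,"dx":0,"dy":0,"dz":0,"ax":0,"ay":0,"az":0},
])

```text
time: 5.98
eef_pos: [0.5825, 0.3382, 0.1995]
tool_rot: [-2.222, -2.22, -0.0]
contact_force: [1.0, -2.3, 1.1]
width: 0.0004
```

Request:
play_rows([
  {"claw":-1,"dx":0.002,"dy":0,"dz":0,"ax":0,"ay":0,"az":0},
  {"claw":-1,"dx":0.0,"dy":0,"dz":0,"ax":0,"ay":0,"az":0},
])

```text
time: 6.22
eef_pos: [0.5824, 0.3381, 0.1995]
tool_rot: [2.222, 2.218, -0.005]
contact_force: [-1.2, -6.9, 1.7]
width: 0.0006
```

```bash
python3 - <<'E'
from h import *
s=ctrl.sense();print(s["time"],s["eef_pos"],s["contact_force"])
cv2.imwrite("pics/side4.png",ctrl.get_image("side")[:,:,::-1])
crop("pics/side4.png","pics/c4.png",205,90,150,150,4)
E
```

```text
6.225 [0.58242995 0.33805525 0.19949921] [-1.23186394 -6.92129198  1.69053104]
```

View pics/c4.png

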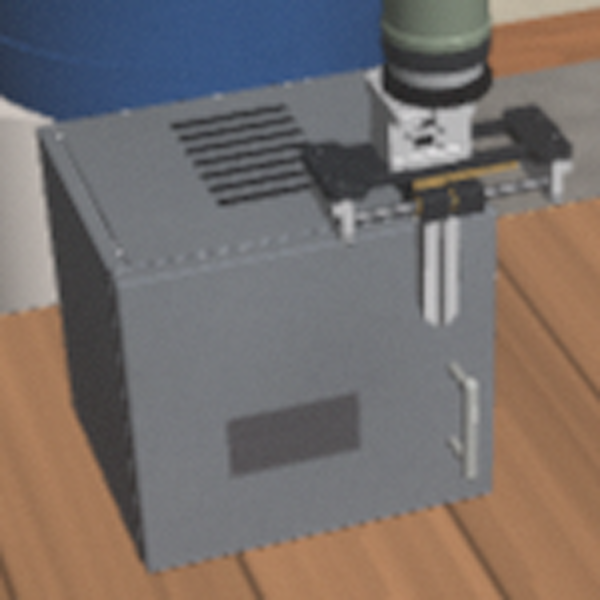

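The door looks flush and the TCP stopped at y=0.338 when commanded 2 mm further. One firmer push to confirm the stop, then I'll retreat.

Request:
play_rows([
  {"claw":-1,"dx":0.002,"dy":0,"dz":0,"ax":0,"ay":0,"az":0},
  {"claw":-1,"dx":0.002,"dy":0,"dz":0,"ax":0,"ay":0,"az":0},
  {"claw":-1,"dx":0.0,"dy":0,"dz":0,"ax":0,"ay":0,"az":0},
])

```text
time: 6.65
eef_pos: [0.5823, 0.3377, 0.1996]
tool_rot: [2.221, 2.213, -0.016]
contact_force: [-2.6, -17.0, 4.5]
width: 0.0006
```

Request:
play_rows([
  {"claw":-1,"dx":-0.006,"dy":0,"dz":0,"ax":0,"ay":0,"az":0},
  {"claw":-1,"dx":-0.01,"dy":0,"dz":0,"ax":0,"ay":0,"az":0},
  {"claw":-1,"dx":-0.03,"dy":0,"dz":0,"ax":0,"ay":0,"az":0},
  {"claw":-1,"dx":-0.05,"dy":-0.01,"dz":-0.01,"ax":0,"ay":0,"az":0},
  {"claw":1,"dx":-0.055,"dy":-0.015,"dz":-0.01,"ax":0,"ay":0,"az":0},
  {"claw":1,"dx":-0.055,"dy":-0.015,"dz":0,"ax":0,"ay":0,"az":0},
  {"claw":1,"dx":-0.03,"dy":-0.015,"dz":0,"ax":0,"ay":0,"az":0},
  {"claw":1,"dx":0,"dy":0,"dz":0,"ax":0,"ay":0,"az":0},
])

```text
time: 7.65
eef_pos: [0.5266, 0.1067, 0.2196]
tool_rot: [-2.226, -2.217, -0.001]
contact_force: [0.9, 0.2, -0.6]
width: 0.0374
```

```bash
python3 - <<'E'
from h import *
s=ctrl.sense();print(s["time"],s["eef_pos"],s["contact_force"])
cv2.imwrite("pics/side5.png",ctrl.get_image("side")[:,:,::-1])
crop("pics/side5.png","pics/c5.png",205,90,180,250,2.4)
cv2.imwrite("pics/top5.png",ctrl.get_image("top")[:,:,::-1])
cv2.imwrite("pics/wrist5.png",ctrl.get_image("wrist")[:,:,::-1])
crop("pics/top5.png","pics/c5t.png",100,165,290,150,2.7)
E
```

```text
7.65 [0.52657382 0.10666365 0.21964823] [ 0.88258715  0.18125064 -0.61015206]
```

View pics/c5.png

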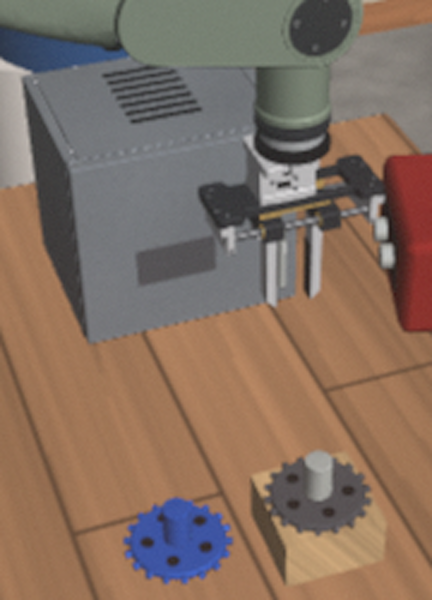

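View pics/c5t.png

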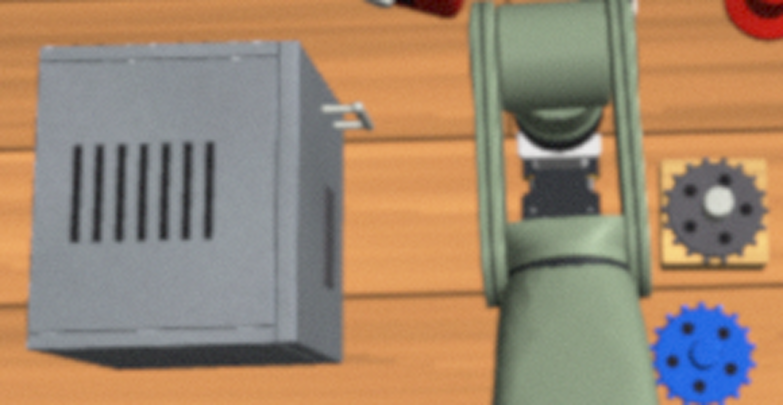

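View pics/wrist5.png

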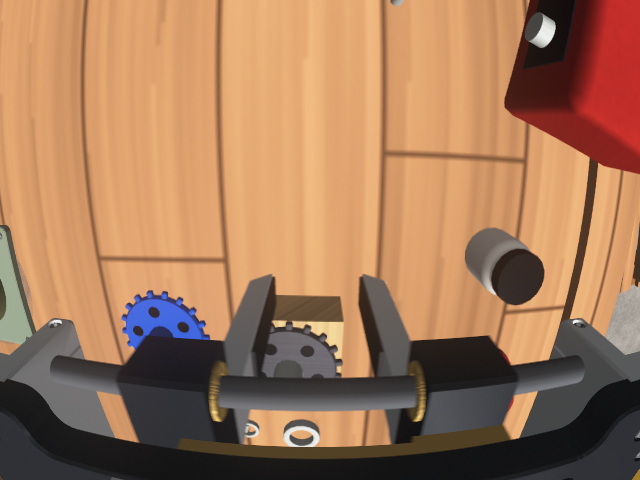

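The door is flush with the front in the top and side views and stayed there after release. Next I'll check the sprocket axis with both cameras.

```bash
python3 - <<'E'
from h import *
crop("pics/side5.png","pics/c6.png",300,265,80,70,8)
crop("pics/top5.png","pics/c7.png",335,210,60,60,8)
for z in(.06,.07,.115):print(z,proj("top",(.497,-.047,z)),proj("side",(.497,-.047,z)))
i=cv2.imread("pics/c6.png")
for z in(.07,.115):
  p=(proj("side",(.497,-.047,z))-[300,265])*8+3.5;cv2.circle(i,tuple(int(x) for x in p),4,(0,0,255),-1)
j=cv2.imread("pics/c7.png")
for z in(.07,.115):
  p=(proj("top",(.497,-.047,z))-[335,210])*8+3.5;cv2.circle(j,tuple(int(x) for x in p),4,(0,0,255),-1)
o=np.zeros((560,1120,3),np.uint8);o[:,:640]=i;o[:480,640:]=j
cv2.imwrite("pics/c8.png",cv2.resize(o,None,fx=.7,fy=.7))
E
```

```text
0.06 [364.27030259 243.38224359] [337.45756164 296.60781222]
0.07 [364.56240005 242.74514198] [337.54732292 293.81720373]
0.115 [365.92476526 239.7736506 ] [337.9615799  280.93827635]
```

View pics/c8.png

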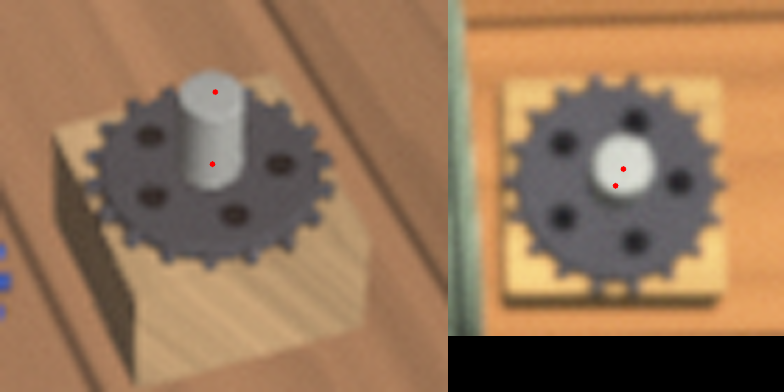

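The axis (0.498, -0.047) agrees with both views within 2 mm (side 338,281; top 366,240). Moving over it.

Request:
play_rows([
  {"claw":1,"dx":-0.04,"dy":-0.008,"dz":0,"ax":0,"ay":0,"az":0},
  {"claw":1,"dx":-0.05,"dy":-0.009,"dz":0,"ax":0,"ay":0,"az":0},
  {"claw":1,"dx":-0.04,"dy":-0.008,"dz":0,"ax":0,"ay":0,"az":0},
  {"claw":1,"dx":-0.0237,"dy":-0.0036,"dz":0.01,"ax":0,"ay":0,"az":0},
  {"claw":1,"dx":0,"dy":0,"dz":0.02,"ax":0,"ay":0,"az":0},
  {"claw":1,"dx":0,"dy":0,"dz":0.02,"ax":0,"ay":0,"az":0},
  {"claw":1,"dx":0,"dy":0,"dz":0,"ax":0,"ay":0,"az":0},
  {"claw":1,"dx":0,"dy":0,"dz":0,"ax":0,"ay":0,"az":0},
])

```text
time: 8.8
eef_pos: [0.4993, -0.0451, 0.1701]
tool_rot: [2.221, 2.221, 0.001]
contact_force: [-0.3, -0.3, 0.6]
width: 0.0942
```

```bash
python3 - <<'E'
from h import *
s=ctrl.sense();print(s["time"],s["eef_pos"],s["contact_force"],s["width"])
cv2.imwrite("pics/wrist6.png",ctrl.get_image("wrist")[:,:,::-1])
cv2.imwrite("pics/side6.png",ctrl.get_image("side")[:,:,::-1])
crop("pics/side6.png","pics/c9.png",260,200,140,140,4)
E
```

```text
8.8 [ 0.49929902 -0.04511407  0.17007401] [-0.26961365 -0.26948667  0.55535006] 0.09421871983132403
```

View pics/wrist6.png

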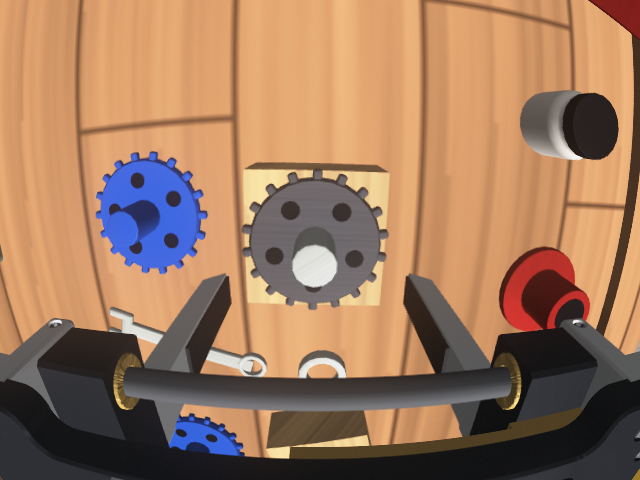

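View pics/c9.png

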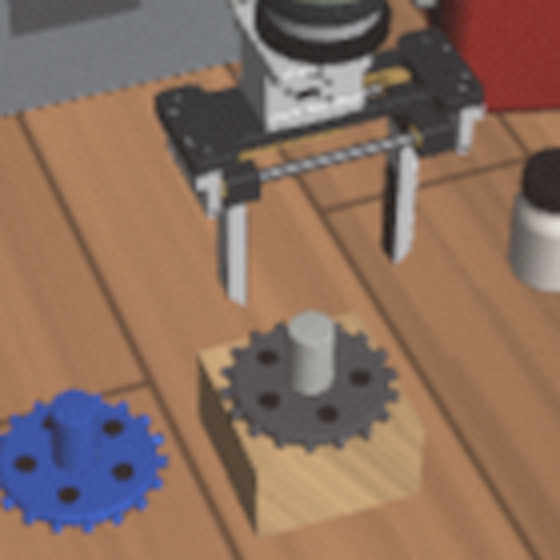

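The wrist view shows the grey toothed sprocket on its block with the shaft top at (315,265), between the open fingers. I'll measure it with the fisheye model.

```bash
python3 - <<'E'
from h import *
m=ctrl.camera_model("wrist");K=np.array(m["mtx"]);E=np.array(m["extrinsics"])
def w(u,v,z):
    a=np.array([u-K[0,2],v-K[1,2]])/K[0,0];r=np.linalg.norm(a)
    d=np.array([np.sin(r)*a[0]/r,-np.sin(r)*a[1]/r,-np.cos(r)]);d=E[:3,:3]@d;o=E[:3,3]
    return (o+d*(z-o[2])/d[2]).round(4)
print(w(315,265,.115),w(315,240,.07), ctrl.sense()["eef_pos"])
E
```

```text
[ 0.4985 -0.0472  0.115 ] [ 0.4983 -0.0446  0.07  ] [ 0.49946796 -0.04548517  0.17058031]
```

The wrist estimate (0.4985, -0.0472) agrees. Descending 80 mm.

Request:
play_rows([
  {"claw":1,"dx":-0.0016,"dy":-0.0008,"dz":0.015,"ax":0,"ay":0,"az":0},
  {"claw":1,"dx":0,"dy":0,"dz":0.02,"ax":0,"ay":0,"az":0},
  {"claw":1,"dx":0,"dy":0,"dz":0.02,"ax":0,"ay":0,"az":0},
  {"claw":1,"dx":0,"dy":0,"dz":0.015,"ax":0,"ay":0,"az":0},
  {"claw":1,"dx":0,"dy":0,"dz":0.01,"ax":0,"ay":0,"az":0},
  {"claw":1,"dx":0,"dy":0,"dz":0,"ax":0,"ay":0,"az":0},
])

```text
time: 9.65
eef_pos: [0.497, -0.0472, 0.0887]
tool_rot: [-2.222, -2.219, 0.001]
contact_force: [-0.4, -0.3, -0.1]
width: 0.0938
```

Request:
play_rows([
  {"claw":-1,"dx":0,"dy":0,"dz":0,"ax":0,"ay":0,"az":0},
  {"claw":-1,"dx":0,"dy":0,"dz":0,"ax":0,"ay":0,"az":0},
  {"claw":-1,"dx":0,"dy":0,"dz":0,"ax":0,"ay":0,"az":0},
  {"claw":-1,"dx":0,"dy":0,"dz":0,"ax":0,"ay":0,"az":0},
  {"claw":-1,"dx":0,"dy":0,"dz":0,"ax":0,"ay":0,"az":0},
  {"claw":-1,"dx":0,"dy":0,"dz":0,"ax":0,"ay":0,"az":0},
  {"claw":-1,"dx":0,"dy":0,"dz":0,"ax":0,"ay":0,"az":0},
  {"claw":-1,"dx":0,"dy":0,"dz":0,"ax":0,"ay":0,"az":0},
  {"claw":-1,"dx":0,"dy":0,"dz":0,"ax":0,"ay":0,"az":0},
  {"claw":-1,"dx":0,"dy":0,"dz":0,"ax":0,"ay":0,"az":0},
], force=45)

```text
time: 10.9
eef_pos: [0.4976, -0.0473, 0.0894]
tool_rot: [2.223, 2.22, 0.0]
contact_force: [0.3, 0.1, -0.8]
width: 0.0296
```

Gripped at 29.6 mm, matching the 30 mm shaft. Lifting straight up 150 mm, slowly first.

Request:
play_rows([
  {"claw":-1,"dx":0,"dy":0,"dz":-0.004,"ax":0,"ay":0,"az":0},
  {"claw":-1,"dx":0,"dy":0,"dz":-0.008,"ax":0,"ay":0,"az":0},
  {"claw":-1,"dx":0,"dy":0,"dz":-0.01,"ax":0,"ay":0,"az":0},
  {"claw":-1,"dx":0,"dy":0,"dz":-0.01,"ax":0,"ay":0,"az":0},
])

```text
time: 11.4
eef_pos: [0.4973, -0.0473, 0.1221]
tool_rot: [-2.223, -2.22, 0.0]
contact_force: [0.7, -0.1, -6.8]
width: 0.0292
```

Request:
play_rows([
  {"claw":-1,"dx":0,"dy":0,"dz":-0.012,"ax":0,"ay":0,"az":0},
  {"claw":-1,"dx":0,"dy":0,"dz":-0.014,"ax":0,"ay":0,"az":0},
  {"claw":-1,"dx":0,"dy":0,"dz":-0.016,"ax":0,"ay":0,"az":0},
  {"claw":-1,"dx":0,"dy":0,"dz":-0.018,"ax":0,"ay":0,"az":0},
  {"claw":-1,"dx":0,"dy":0,"dz":-0.018,"ax":0,"ay":0,"az":0},
  {"claw":-1,"dx":0,"dy":0,"dz":-0.016,"ax":0,"ay":0,"az":0},
  {"claw":-1,"dx":0,"dy":0,"dz":-0.012,"ax":0,"ay":0,"az":0},
  {"claw":-1,"dx":0,"dy":0,"dz":-0.008,"ax":0,"ay":0,"az":0},
  {"claw":-1,"dx":0,"dy":0,"dz":-0.004,"ax":0,"ay":0,"az":0},
  {"claw":-1,"dx":0,"dy":0,"dz":0,"ax":0,"ay":0,"az":0},
  {"claw":-1,"dx":0,"dy":0,"dz":0,"ax":0,"ay":0,"az":0},
  {"claw":-1,"dx":0,"dy":0,"dz":0,"ax":0,"ay":0,"az":0},
])

```text
time: 12.9
eef_pos: [0.4972, -0.0472, 0.2388]
tool_rot: [-2.222, -2.219, 0.001]
contact_force: [-0.3, 0.1, -5.2]
width: 0.0298
```

```bash
python3 - <<'E'
from h import *
from scipy.spatial.transform import Rotation as R
s=ctrl.sense();print(s["time"],s["eef_pos"],s["contact_force"],s["width"]);print(R.from_rotvec(s["tool_rot"]).as_matrix().round(3))
cv2.imwrite("pics/wrist7.png",ctrl.get_image("wrist")[:,:,::-1])
cv2.imwrite("pics/side7.png",ctrl.get_image("side")[:,:,::-1])
cv2.imwrite("pics/top7.png",ctrl.get_image("top")[:,:,::-1])
crop("pics/side7.png","pics/c10.png",260,140,160,200,3)
E
```

```text
12.9 [ 0.49721636 -0.04724576  0.23883908] [-0.26581664  0.10972315 -5.16474859] 0.029773186017575993
[[ 0.001  1.    -0.001]
 [ 1.    -0.001  0.   ]
 [ 0.    -0.001 -1.   ]]
```

View pics/side7.png

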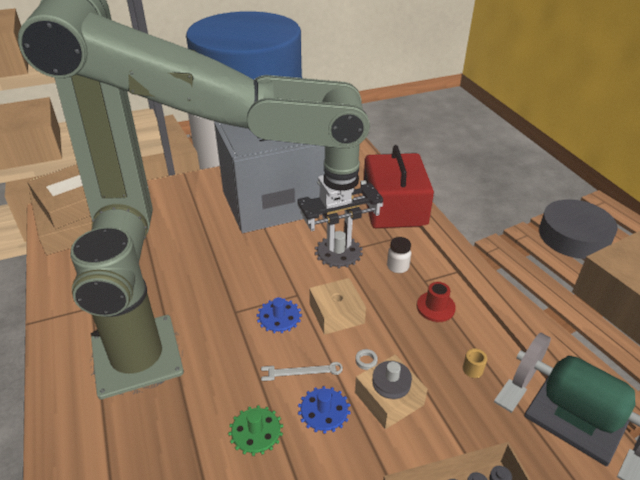

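View pics/c10.png

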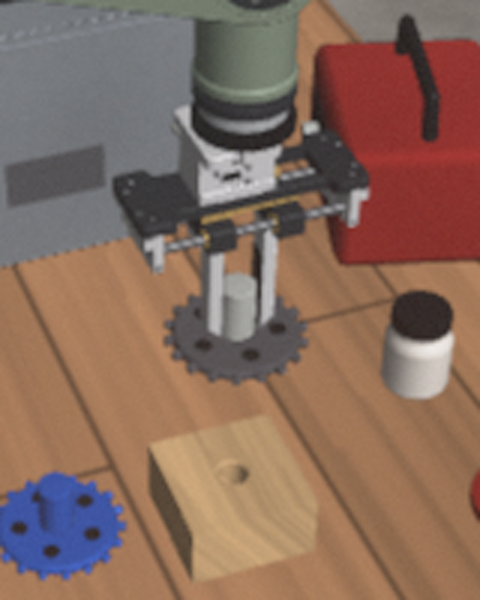

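View pics/wrist7.png

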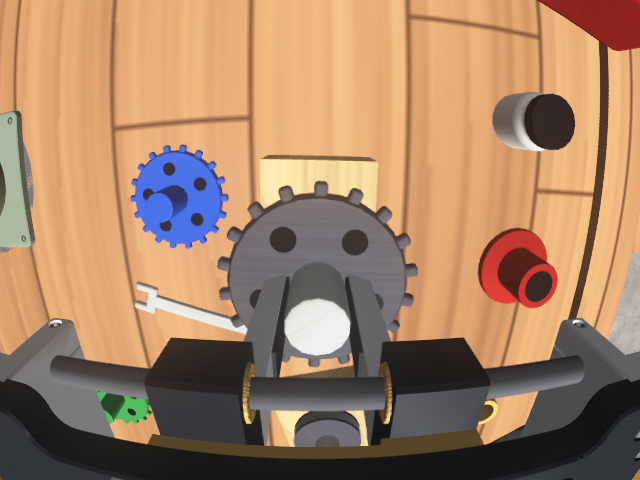

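View pics/top7.png

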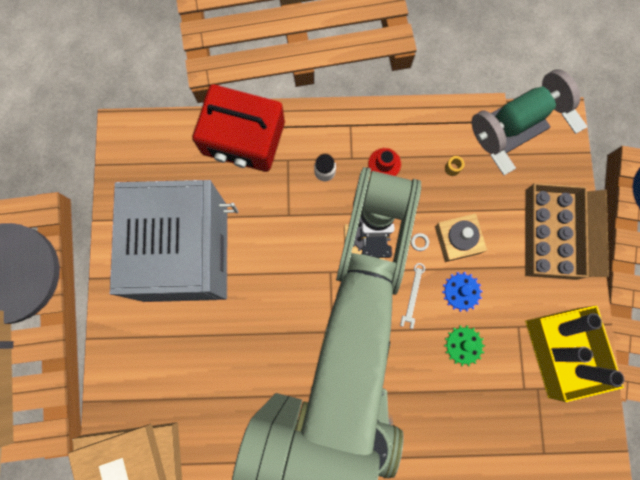

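The views show the sprocket held level over its empty block (disc at side pixel (338,251)), with the door shut and the other parts in place. Last, a check on height and steadiness.

Request:
play_rows([
  {"claw":-1,"dx":0,"dy":0,"dz":0,"ax":0,"ay":0,"az":0},
  {"claw":-1,"dx":0,"dy":0,"dz":0,"ax":0,"ay":0,"az":0},
  {"claw":-1,"dx":0,"dy":0,"dz":0,"ax":0,"ay":0,"az":0},
  {"claw":-1,"dx":0,"dy":0,"dz":0,"ax":0,"ay":0,"az":0},
])

```text
time: 13.55
eef_pos: [0.4976, -0.0474, 0.2395]
tool_rot: [2.223, 2.22, 0.0]
contact_force: [1.2, -0.4, -5.6]
width: 0.0294
```

```bash
python3 - <<'E'
from h import *
a=cv2.imread("pics/side7.png").astype(int);b=ctrl.get_image("side")[:,:,::-1].astype(int)
d=np.abs(a-b).max(2)[180:300,290:390];print("moved px",(d>40).sum())
i=cv2.resize(b[220:280,300:380].astype(np.uint8),None,fx=8,fy=8,interpolation=cv2.INTER_CUBIC)
for z in(.22,.265):
  t=np.linspace(0,6.3,200);r=.056 if z==.22 else .015
  for k in t:
    p=(proj("side",(.4978+r*np.cos(k),-.0472+r*np.sin(k),z))-[300,220])*8+3.5;cv2.circle(i,tuple(int(x) for x in p),1,(0,0,255),-1)
cv2.imwrite("pics/c11.png",i)
E
```

```text
moved px 3
```

View pics/c11.png

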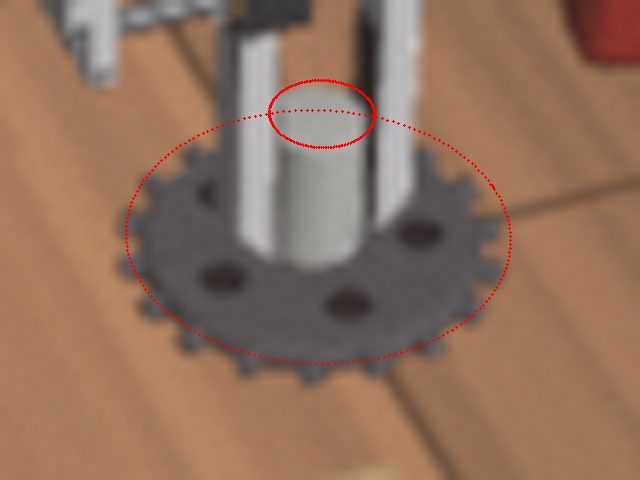

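The model outline fits the held sprocket within 1–2 px (about 3 mm), and there was no drift over 0.5 s. Handing in.

```bash
python3 -c "
from workcell import ctrl
print(ctrl.hand_in())"
```

```text
the job is handed in; nothing more can be done
None
```

I pushed the cabinet door shut, lifted the dark toothed sprocket out of the left block, and handed the job in still holding it over the block. The task clock was at about 13.6 s.

- **Door:** resistance peaked at about 9 N at the catch and then dropped. The tool stopped at y = 0.338 m even when pushed with 17 N. After I backed off, the door stayed flush in the top and side views.
- **Sprocket:** the grip width read 29–30 mm, matching the 30 mm shaft, and the load was about 5.4 N. I raised it 150 mm straight up, and the tool stayed vertical to within about 0.001 rad.
- **Last checks:** the sprocket looked level and did not drift over the last half second. In the side view it sat 1–2 px (about 3 mm) lower and to the left of the predicted outline. That is slightly more than the 2 mm calibration error, so it may have slipped slightly in the grip or it may be calibration.
- **Other parts:** the pulley and the remaining parts looked undisturbed in the last pictures.

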